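# Set up the whiteness meter for calibration

## Task

Get the whiteness meter ready for calibration: with the push stick from the steel tray, never with the fingers, nudge the reference tile gently along its channel under the measuring head until it is fully home against the stop, and lay the stick back flat in the tray. Turn the filter selector on top of the head to filter five, the fifth click clockwise from the long line on its dial. Leave the other things where they are.

Things in the scene. Friction and masses are not known exactly. Their poses are not given: they have to be found in the camera images.
- meter: Cream whiteness meter, 210 deep, 200 wide, 180 high, fixed. Origin on the bench under the middle of its front edge; x from its front to its back, y to its left, z up. In front is a flat deck 70 high; on it, along x at y = 0, the tile's channel runs between two guide rails (53 apart, 8 thick, 10 high), open at the front edge. The measuring head stands over the rear, from x = 66 on.
- port (a point): Middle of the lower edge of the port in the head's front, on the deck (66 behind the meter's front edge, 70 above the bench). The channel runs on into this port, 53 wide and 16 high. The stop is hidden inside; the tile meets it when about 10 mm of its length still shows in front of the head.
- tile: Reference tile: square aluminium frame with a white ceramic face, 50 x 50 x 12, loose, about 0.12 kg, lying in the channel on the deck. Origin at the centre of its underside, x along the channel towards the head, z up. It starts 30 to 53 short of the stop and slides with about 1 N.
- tray: Stainless steel instrument tray, 270 along its x, 200 along its y, rim 16 high, walls and floor 3 thick, fixed. Origin at the centre of its underside.
- stick: White plastic push stick, straight bar 180 long, 14 wide, 18 high, about 0.055 kg, with a black rubber end (20 wide, 10 long). Origin at the middle of its underside, which is also about its centre of mass; x along the stick towards the rubber end, z up. It starts lying in the tray, rubber end roughly away from the robot.
- stick_tip (a point): Centre of the stick's rubber end face, 90 from the middle, at half its height.
- stick_tail (a point): Centre of the stick's other end face, 90 from the middle, at half its height.
- selector (a joint): Filter selector: black pointer handle on the head's top, vertical axis; rad, grows clockwise from above. Seven click positions 0.524 apart: 0 = pointer at the long dial line (towards the meter's +y), then over the rear to filters 1 to 6 at the short lines; end stops after 0 and 6. Starts at 0 to 3. Filter five = 2.618. About 3 N at the pointer; past half-way it snaps to the next click.
- selector_axis (a point): Fixed point on the selector's axis, at the dial's face, 183 above the bench, 110 behind the meter's front edge. The handle is a bar 12 wide, from 16 behind the axis to 40 in front of it, its underside 5 and its top 33 above this point; round hub of radius 15 up to 17 above this point.
- selector_tip (a point): Outer end of the pointer at its top edge, 40 from the axis.
- trap: Bystander: black round light trap, 38 across, 30 high, standing on the meter's deck beside the channel. Origin at the centre of its underside.
- spatula: Bystander: thin flat spatula, black handle and steel ends, 185 long, 12 wide, 4 thick, lying in the tray beside the stick. Origin at the middle of its underside, x along it.
- beaker_tall: Bystander: glass beaker, 60 across, 105 high. Origin at the centre of its underside.
- jar: Bystander: sample jar, 68 across, 85 high. Origin at the centre of its underside.
- dish: Bystander: shallow aluminium dish, 96 across, 14 high. Origin at the centre of its underside.
Mind the look-alikes: they are no part of the job. Of the things that look like the stick, the smaller one is meant. What is shaped like the tile but yellow is not meant.

How it is judged:
At the end, for the whole second after the job is handed in: The tile lies flat in the channel within 2.5 mm of the stop, at rest; the selector rests at filter five within 0.13 rad; the stick lies flat on the tray's floor, wholly inside the tray (both ends' centres within 18 mm of its underside), at rest (x of tile in the frame of meter above 0.0775 m and z of tile in the frame of meter below 0.073 m and linear speed of each of tile, stick below 0.01 m/s and value of joint selector between 2.488 and 2.748 rad and x of stick_tip in the frame of tray between -0.135 and 0.135 m and y of stick_tip in the frame of tray between -0.1 and 0.1 m and x of stick_tail in the frame of tray between -0.135 and 0.135 m and y of stick_tail in the frame of tray between -0.1 and 0.1 m and z of each of stick_tip, stick_tail in the frame of tray below 0.018 m); the robot touches nothing.
It fails at once if the tile is touched by the fingers or the arm (contact force between any of the fingers, the arm and tile above 0.5 N).
It fails at once if the tile is shot along faster than 0.25 m/s or pressed by the stick with more than 40 N (linear speed of tile above 0.25 m/s or contact force between stick and tile above 40 N).
It fails at once if a bystander is moved by more than 30 mm (distance of any of trap, spatula, beaker_tall, jar, dish from where it was at the start of the episode above 0.03 m).
It also fails if it takes over 72 s, if anything falls off the work surface, if the arm or the gripper's body presses on something with over 40 N, if the wrist force passes 120 N, or if a joint passes its speed limit or range.

## Robot

A 6-joint arm with a two-finger parallel gripper is mounted at the origin on the work surface. World frame = base frame: x ahead of the robot, y to its left, z up, the work surface at z = 0. Lengths are in m, angles in rad, forces in N, time in s.
With the tool pointing down it reaches from about 0.375 to 0.9 m from the base axis. Payload 3.1 kg.
Tool frame: the origin (TCP) lies between the finger pads; the fingertips stand 17 mm ahead of it and the grasp point (between the pads) lies 2 mm behind it (robot.nose_length is the distance from the TCP to the fingertips, in m); z points along the fingers, y is the line along which they close (so a half turn about z gives the same grasp; the last joint's range is limited). The gripper opens to 87 mm and grips with 3 to 60 N. Pads are 19 mm wide; open, the fingers measure 117 mm over their backs; the gripper's body (75 mm by 190 mm) begins 51 mm behind the grasp point.
Start: joints at [0.995, 0.527, 1.433, -0, 1.181, -0.178], TCP at [0.242, 0.576, 0.24] pointing down, gripper open.
Joint ranges: [-3.08, 3.08], [-0.75, 2.2], [0.22, 2.44], [-1.43, 4.57], [0, 2.65], [-2.85, 2.85]. Speed limits (rad/s): [2.79, 2.79, 3.14, 3.14, 3.14, 3.14].

## Interface

Orientations are given as a unit quaternion [x, y, z, w].
In Python, from rig import robot, cams gives the robot as it stands.
- The arm moves only by the shell command python3 -m pendant 'ROWS' [FORCE]. ROWS is JSON, a list of rows, each an object with "jaw": the opening, from 0 (shut) to 1 (fully open); "linear": the shift along the tool's x, y, z in cm, a list of three; "twist": the turn about the tool's z in degrees. A call has 1 to 12 rows; each row shifts and turns the commanded pose from where the row before left it, along the tool's axes as they then stand; what a row does not reach is not made up. A row lasts 1/12 s, in which the tool goes at most 41.7 mm and 7.16 degrees, less where a joint would pass 70% of its speed; a pose out of reach is approached as far as the arm can. A call is refused whole if a number of a shift passes 4.17 or a number of a turn 7.16, either way. A call with a gripper value outside its range is refused whole. The fingers move at their own pace and stop on an object; FORCE is the grip in N (left out, the last holds). Time passes only in rows, so rows that do not move let the fingers close. It gives the time, the measured TCP pose, the force, the opening and the grip force at its end, in the units of the state.
- robot.get_obs(): the state, without advancing time (a new reading comes with each control period).
- cams.camera(name): name is "scene" or "top"; returns a dict with "color" (384x512x3 uint8, blue, green, red), "depth" (384x512 float32, m along the optical axis (not along the pixel's ray), 0 where there is no reading), "fov_y" (degrees; the focal length in pixels is half the picture's height over the tangent of half this angle, whatever the lens; pixels are square), "cx", "cy" (the principal point, pixels), "view" (4x4, takes a point from world to camera coordinates). Camera axes: x right, y down, z forward; pixel columns grow to the right and rows downward; lengths in m; the calibration is good to about 2 mm. A picture is of the moment at which its call begins.
- robot.hand_in(): hands the job in; it is judged then, once.
The state is a dict: "time": time; "q": joint angles; "joint_velocities": joint speeds; "joint_torque": joint torques, N m; "position": TCP position; "tool_rot": TCP orientation; "ft_force": force on the tool from outside, world axes, zero at the start; "moment": the same for the moment, N m; "grip_width": finger opening in m; "grip_force": force on a finger pad.
Only numpy, scipy, OpenCV 4.12 (cv2) and the standard library are available. Lean on these libraries where they do the work, as an engineer would, in place of code of your own. Each camera call takes 0.05 s, during which the arm holds its last target. There are 200 camera calls.

## Working session

There is one attempt and no reset: what is moved stays moved. The work goes in short steps, Python scripts to look and compute and a shell command to move; the robot and the scene stay as the last step left them, time stands still between calls to the robot, and variables do not carry over. Pictures are saved under pics/ and viewed, at most 10 in all, crops included, and the job is handed in when it is done.

```bash
ls; mkdir -p pics
cat > h.py <<'E'
import numpy as np, cv2
from rig import robot, cams
def get(n):
    c=cams.camera(n); h=c['color'].shape[0]
    c['f']=h/2/np.tan(np.radians(c['fov_y'])/2); c['V']=np.array(c['view']); return c
def cast(c,u,v,z):
    V=c['V'];R=V[:3,:3];o=-R.T@V[:3,3]
    d=R.T@np.array([(u-c['cx'])/c['f'],(v-c['cy'])/c['f'],1]); return o+d*(z-o[2])/d[2]
def dep(c,u,v):
    Z=float(c['depth'][int(v),int(u)]);V=c['V'];R=V[:3,:3]
    return R.T@(np.array([(u-c['cx'])/c['f']*Z,(v-c['cy'])/c['f']*Z,Z])-V[:3,3])
def proj(c,p):
    q=c['V'][:3,:3]@np.array(p)+c['V'][:3,3]; return q[:2]/q[2]*c['f']+[c['cx'],c['cy']]
E
python3 - <<'E'
from h import *
import pickle
for n in('top','scene'):
    c=get(n); print(n,c['fov_y'],c['cx'],c['cy'],np.round(c['V'],3).tolist()); cv2.imwrite(f'pics/{n}0.png',cv2.resize(c['color'],(800,600),interpolation=cv2.INTER_CUBIC)); pickle.dump(c,open(n+'0.pkl','wb'))
print(robot.get_obs())
E
```

```text
pics
top 49.843586846957166 257.90586201072324 188.8628700291882 [[-0.006, -1.0, 0.005, 0.013], [-0.996, 0.006, -0.089, 0.454], [0.089, -0.005, -0.996, 1.189], [0.0, 0.0, 0.0, 1.0]]
scene 48.17629332838314 252.08350174849915 188.64249061849773 [[-0.838, 0.546, -0.006, 0.395], [0.318, 0.479, -0.819, -0.021], [-0.444, -0.688, -0.574, 1.421], [0.0, 0.0, 0.0, 1.0]]
{'time': 0.1, 'q': array([ 9.94484735e-01,  5.28378601e-01,  1.43372802e+00, -1.72413251e-05,
        1.18140264e+00, -1.78510564e-01]), 'joint_velocities': array([-0.00019815, -0.00274431, -0.00407601,  0.00113893, -0.00049336,
       -0.00018777]), 'joint_torque': array([ 1.12860901e-04, -4.40984631e+01, -1.77150249e+01,  6.35220297e-02,
        5.34341822e-02, -5.01398586e-05]), 'position': array([0.24176887, 0.57568949, 0.23868082]), 'tool_rot': array([ 1.97588335e-01,  9.80284618e-01, -8.93800410e-04, -3.45739172e-04]), 'ft_force': array([-0.51192438, -0.47174277,  0.1168213 ]), 'moment': array([ 0.07064243, -0.05007115,  0.0413937 ]), 'grip_force': 0.0, 'grip_width': 0.0872210621558754}
```

View pics/top0.png

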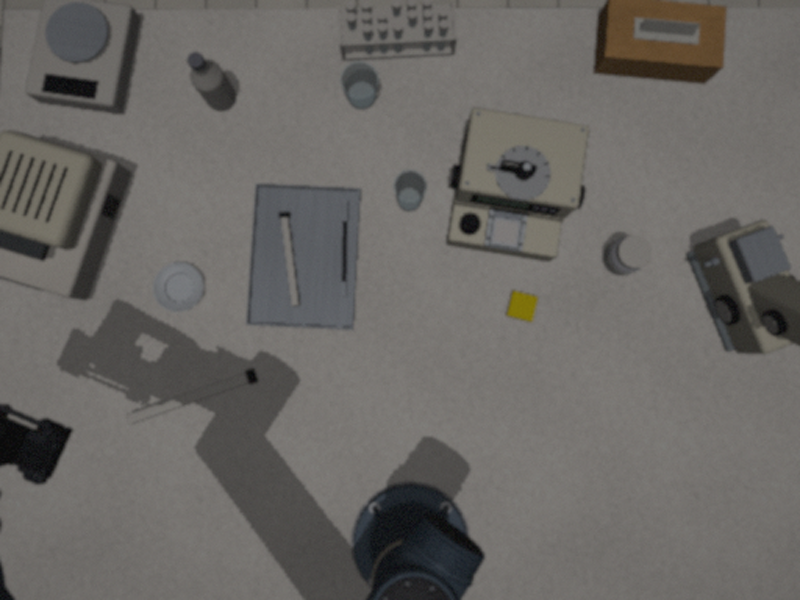

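View pics/scene0.png

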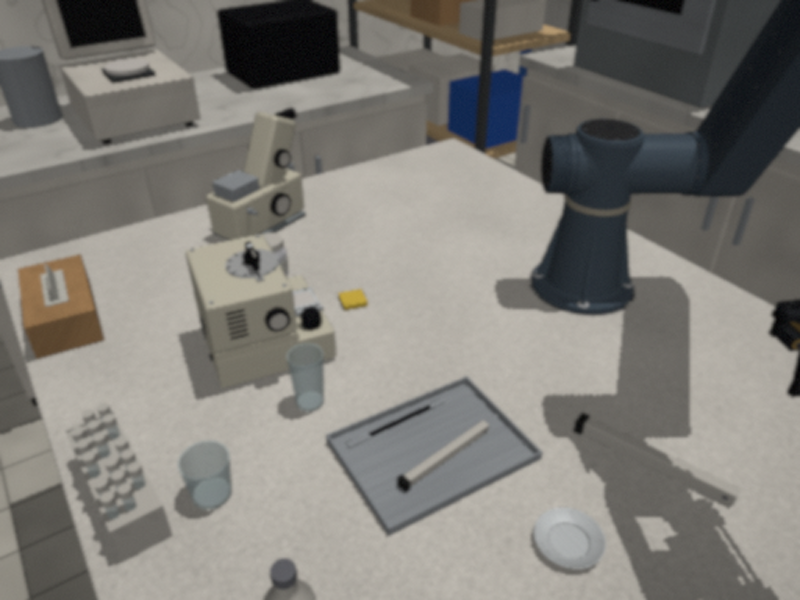

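Run:
```python
from h import *
import pickle
c=pickle.load(open('top0.pkl','rb'))['color']
a=c[112:212,155:235];b=c[65:165,282:382]
z=lambda i:cv2.convertScaleAbs(cv2.resize(i,None,fx=4.4,fy=4.4,interpolation=cv2.INTER_CUBIC),alpha=1.4)
cv2.imwrite('pics/crop1.png',np.hstack([z(a),z(b)]))
s=pickle.load(open('scene0.pkl','rb'))['color']
g=cv2.convertScaleAbs(cv2.resize(s[145:260,115:235],None,fx=5,fy=5,interpolation=cv2.INTER_CUBIC),alpha=1.4)
cv2.imwrite('pics/crop2.png',g)
c=pickle.load(open('top0.pkl','rb'))
for n,u,v,zz in [('tray stick tip',285,214,.02),('tail',295,305,.02),('bench stick tip',251,376,.02),('bt',130,420,.02),('selaxis',523,171,.2),('seltip',489,167,.216),('traycorners',258,185,.016),('',361,188,.016),('',353,327,.016),('',249,324,.016),('deck front l',447,244,.07),('deck front r',557,257,.07),('head back l',472,108,.18),('head back r',588,126,.18),('head front',457,200,.18),('hfr',578,210,.18)]: print(n,np.round(cast(c,u*.64,v*.64,zz),4), np.round(dep(c,u*.64,v*.64),3))
```

```text
tray stick tip [0.6092 0.2328 0.02  ] [0.609 0.232 0.022]
tail [0.4365 0.2124 0.02  ] [0.436 0.212 0.021]
bench stick tip [0.3053 0.2925 0.02  ] [0.305 0.292 0.023]
bt [0.2264 0.5133 0.02  ] [0.227 0.513 0.021]
selaxis [ 0.6389 -0.1843  0.2   ] [ 0.637 -0.183  0.207]
seltip [ 0.6411 -0.127   0.216 ] [ 0.651 -0.132  0.182]
traycorners [0.6665 0.2855 0.016 ] [0.668 0.287 0.011]
 [0.6597 0.0893 0.016 ] [0.664 0.09  0.   ]
 [0.395  0.1043 0.016 ] [0.395 0.105 0.009]
 [0.4017 0.2986 0.016 ] [0.402 0.298 0.018]
deck front l [ 0.5418 -0.0693  0.07  ] [ 0.551 -0.073  0.016]
deck front r [ 0.517  -0.2678  0.07  ] [ 0.528 -0.286 -0.003]
head back l [ 0.7523 -0.1056  0.18  ] [ 0.753 -0.106  0.177]
head back r [ 0.7206 -0.2983  0.18  ] [ 0.72  -0.298  0.181]
head front [ 0.5963 -0.0784  0.18  ] [ 0.616 -0.086  0.1  ]
hfr [ 0.5786 -0.2773  0.18  ] [ 0.618 -0.328  0.001]
```

View pics/crop1.png

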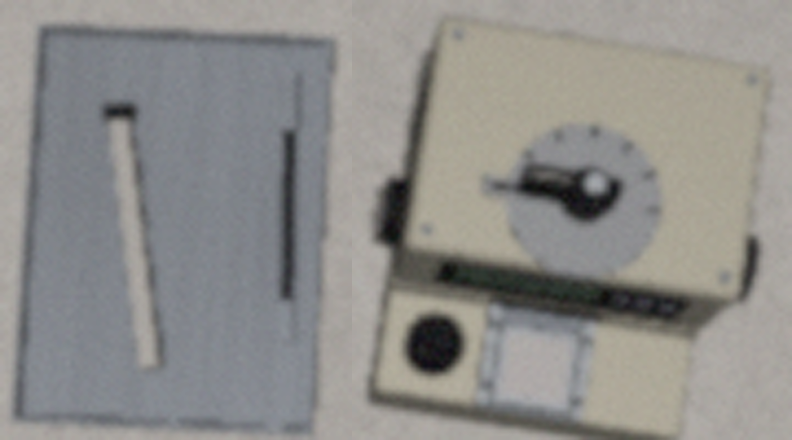

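View pics/crop2.png

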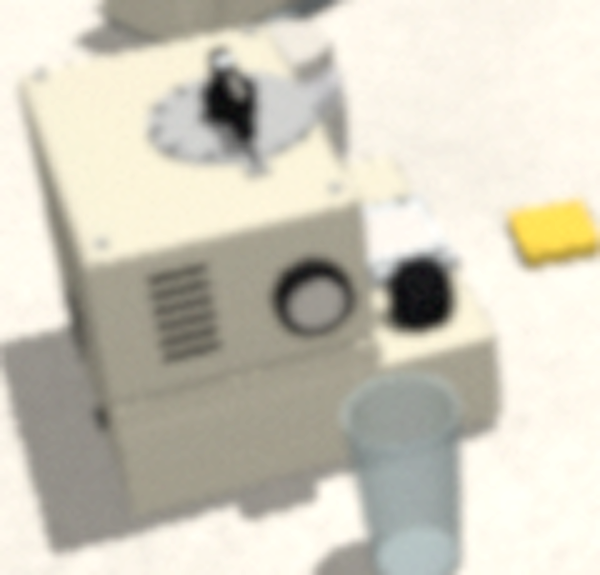

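Crops show: tray with the smaller stick (rubber end at (285,214), tail at (295,305) in the top picture, ~0.18 long) versus a larger look-alike on the bench ((251,376)–(130,420), ~0.235 long). The tray one fits. The tile is the white framed one in the channel; the yellow one at (522,305) is not. The pointer stands at the long line, click 0. Next, a fit of the poses.

```bash
cat > m.py <<'E'
from h import *
import pickle
from scipy.optimize import least_squares
c=pickle.load(open('top0.pkl','rb'))
nat=lambda U,V:((U-352+.5)/4.4-.5+282,(V+.5)/4.4-.5+65)
P=[((.21,.1,.18),(443,20)),((.21,-.1,.18),(768,68)),((.066,.1,.18),(396,248)),((.066,-.1,.18),(738,301)),((0,.1,.07),(370,400)),((0,-.1,.07),(683,436)),((.11,0,.183),(585,199))]
def w(p,m):
    a=p[2];return np.array([p[0]+np.cos(a)*m[0]-np.sin(a)*m[1],p[1]+np.sin(a)*m[0]+np.cos(a)*m[1],m[2]])
f=lambda p:np.concatenate([proj(c,w(p,m))-nat(*u) for m,u in P])
r=least_squares(f,[.53,-.17,-.14],loss='soft_l1'); print('meter',r.x,np.degrees(r.x[2]),'res px',np.round(r.fun.reshape(-1,2) if 0 else f(r.x).reshape(-1,2),2).tolist())
p=r.x
def tom(q):
    d=q[:2]-p[:2];a=p[2];return np.array([np.cos(a)*d[0]+np.sin(a)*d[1],-np.sin(a)*d[0]+np.cos(a)*d[1]])
for n,u in [('tile front L',(483,402)),('tile front R',(576,412)),('white FL',(500,393))]: print(n,tom(cast(c,*nat(*u),.082)))
print('sel axis',w(p,(.11,0,.183)))
# stick by mask, top face z=.021
im=c['color'].astype(int);g=im.sum(2);roi=np.zeros(g.shape,bool);roi[130:200,170:200]=1
hsv=cv2.cvtColor(c['color'],cv2.COLOR_BGR2HSV)
wm=(roi&(im[...,2]>im[...,0]+2)&(g>330)).astype(np.uint8)
print('mask',wm.sum(), im[165,186],im[165,175])
n,l,s,ce=cv2.connectedComponentsWithStats(wm);k=1+s[1:,4].argmax()
pts=np.argwhere(l==k)[:,::-1].astype(float);W=np.array([cast(c,u,v,.021)[:2] for u,v in pts])
m=W.mean(0);U,S,Vt=np.linalg.svd(W-m,full_matrices=False);d=Vt[0]*np.sign(Vt[0][0]);t=(W-m)@d
print('n',len(pts),'mean',m,'yaw',np.degrees(np.arctan2(d[1],d[0])),'ends',t.min(),t.max(),'wid',np.ptp((W-m)@Vt[1]))
tip=cast(c,(120.5)/4.4-.5+155,104/4.4-.5+112,.021);tl=cast(c,(149.5)/4.4-.5+155,367/4.4-.5+112,.021);print(tip,tl,(tip+tl)/2,np.linalg.norm(tip-tl))
E
python3 m.py
```

```text
meter [ 0.5320112  -0.16819625 -0.15451292] -8.852938468222927 res px [[-1.71, -1.01], [0.52, -0.75], [1.21, 0.81], [0.47, 0.16], [0.37, -1.32], [-0.63, 0.93], [-0.81, 0.76]]
tile front L [0.00337019 0.02984299]
tile front R [ 0.00580405 -0.02950469]
white FL [0.01071229 0.01993768]
sel axis [ 0.64070072 -0.18512512  0.183     ]
mask 154 [109 112 115] [98 94 90]
n 154 mean [0.51615513 0.22411998] yaw 7.711032450718434 ends -0.07678806796839704 0.08468941901443461 wid 0.008777536329235646
[0.61448693 0.23420709 0.021     ] [0.43729073 0.21316609 0.021     ] [0.52588883 0.22368659 0.021     ] 0.17844106826621
```

```bash
cat > go.py <<'E'
import sys
from h import *
from scipy.spatial.transform import Rotation as R
def go(x,y,z,yaw):
    o=robot.get_obs();r=R.from_quat(o['tool_rot']);M=r.as_matrix()
    cur=np.degrees(np.arctan2(M[1,0],M[0,0]));tw=-((yaw-cur+180)%360-180)
    d=M.T@(np.array([x,y,z])-o['position'])*100
    d2=(r*R.from_euler('z',tw,degrees=True)).as_matrix().T@(np.array([x,y,z])-o['position'])*100
    print('t %.1f pos %s yaw %.1f tilt %.3f | tool shift cm %s twist %.1f | shift after twist %s'%(o['time'],np.round(o['position'],4),cur,M[2,2],np.round(d,2),tw,np.round(d2,2)))
    print('F',np.round(o['ft_force'],1),'w %.4f gf %.1f q6 %.2f'%(o['grip_width'],o['grip_force'],o['q'][5]))
if __name__=='__main__': go(*map(float,sys.argv[1:5]))
E
python3 go.py .525 .2235 .12 187.2
```

```text
t 0.1 pos [0.2418 0.5757 0.2387] yaw 157.2 tilt -1.000 | tool shift cm [-39.76 -21.47  11.9 ] twist -30.0 | shift after twist [-23.7  -38.47  11.9 ]
F [-0.5 -0.5  0.1] w 0.0872 gf 0.0 q6 -0.18
```

```bash
python3 -m pendant '[{"jaw":0.6,"linear":[0,0,0],"twist":-6},{"jaw":0.6,"linear":[0,0,0],"twist":-6},{"jaw":0.6,"linear":[0,0,0],"twist":-6},{"jaw":0.6,"linear":[0,0,0],"twist":-6},{"jaw":0.6,"linear":[0,0,0],"twist":-6}]' 40 && python3 -m pendant '[{"jaw":0.6,"linear":[-1.97,-3.2,0],"twist":0},{"jaw":0.6,"linear":[-1.97,-3.2,0],"twist":0},{"jaw":0.6,"linear":[-1.97,-3.2,0],"twist":0},{"jaw":0.6,"linear":[-1.97,-3.2,0],"twist":0},{"jaw":0.6,"linear":[-1.97,-3.2,0],"twist":0},{"jaw":0.6,"linear":[-1.97,-3.2,0],"twist":0},{"jaw":0.6,"linear":[-1.97,-3.2,0],"twist":0},{"jaw":0.6,"linear":[-1.97,-3.2,0],"twist":0},{"jaw":0.6,"linear":[-1.97,-3.2,0],"twist":0},{"jaw":0.6,"linear":[-1.97,-3.2,0],"twist":0},{"jaw":0.6,"linear":[-1.97,-3.2,0],"twist":0},{"jaw":0.6,"linear":[-1.97,-3.2,0],"twist":0}]' && python3 -m pendant '[{"jaw":0.6,"linear":[0,0,4],"twist":0},{"jaw":0.6,"linear":[0,0,4],"twist":0},{"jaw":0.6,"linear":[0,0,4],"twist":0},{"jaw":0.6,"linear":[0,0,0],"twist":0}]'; python3 go.py .525 .2235 .022 187.2
```

```text
time: 0.52
position: [0.2418, 0.5758, 0.239]
tool_rot: [-0.065, 0.998, -0.001, -0.0]
ft_force: [-0.2, -0.5, -0.6]
grip_width: 0.0616
grip_force: 0.0
time: 1.52
position: [0.5254, 0.2232, 0.2392]
tool_rot: [-0.063, 0.998, -0.0, -0.0]
ft_force: [0.7, 0.8, -0.3]
grip_width: 0.052
grip_force: 0.0
time: 1.85
position: [0.5189, 0.2229, 0.1112]
tool_rot: [-0.062, 0.998, -0.001, -0.009]
ft_force: [-2.1, -0.3, -0.8]
grip_width: 0.052
grip_force: 0.0
t 1.9 pos [0.5189 0.2229 0.1112] yaw -172.9 tilt -1.000 | tool shift cm [-0.78 -0.    8.91] twist -0.1 | shift after twist [-0.78 -0.    8.91]
F [-2.1 -0.3 -0.8] w 0.0520 gf 0.0 q6 -1.49
```

```bash
python3 -m pendant '[{"jaw":0.6,"linear":[0,0,2],"twist":0},{"jaw":0.6,"linear":[0,0,2],"twist":0},{"jaw":0.6,"linear":[0,0,2],"twist":0},{"jaw":0.6,"linear":[0,0,1],"twist":0},{"jaw":0.6,"linear":[0,0,1],"twist":0},{"jaw":0.6,"linear":[0,0,0],"twist":0},{"jaw":0.6,"linear":[0,0,0],"twist":0},{"jaw":0.6,"linear":[0,0,0],"twist":0}]'; python3 go.py .525 .2235 .022 187.2
python3 - <<'E'
from h import *
c=get('scene');cv2.imwrite('pics/g1.png',cv2.convertScaleAbs(cv2.resize(c['color'][220:350,190:360],None,fx=4,fy=4,interpolation=cv2.INTER_CUBIC),alpha=1.4))
E
```

```text
time: 2.52
position: [0.5257, 0.2252, 0.0408]
tool_rot: [-0.063, 0.998, 0.0, 0.001]
ft_force: [0.6, 0.9, -0.1]
grip_width: 0.0527
grip_force: 0.0
t 2.5 pos [0.5257 0.2252 0.0408] yaw -172.8 tilt -1.000 | tool shift cm [ 0.09 -0.16  1.88] twist 0.0 | shift after twist [ 0.09 -0.16  1.88]
F [ 0.6  0.9 -0.1] w 0.0527 gf 0.0 q6 -1.49
```

View pics/g1.png

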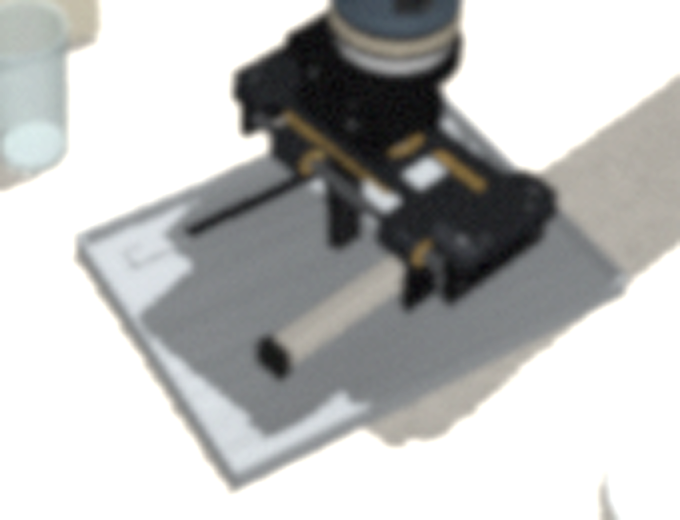

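The jaws straddle the stick (fingers at about (340,220) and (415,285), stick between them). Descend and close.

```bash
python3 -m pendant '[{"jaw":0.6,"linear":[0,-0.1,1],"twist":0},{"jaw":0.6,"linear":[0,0,0.8],"twist":0},{"jaw":0.6,"linear":[0,0,0],"twist":0},{"jaw":0.6,"linear":[0,0,0],"twist":0},{"jaw":0,"linear":[0,0,0],"twist":0},{"jaw":0,"linear":[0,0,0],"twist":0},{"jaw":0,"linear":[0,0,0],"twist":0},{"jaw":0,"linear":[0,0,0],"twist":0},{"jaw":0,"linear":[0,0,0],"twist":0},{"jaw":0,"linear":[0,0,0],"twist":0}]' 40;  python3 go.py .525 .2235 .022 187.2
```

```text
time: 3.4
position: [0.5249, 0.2239, 0.0216]
tool_rot: [-0.063, 0.998, -0.0, 0.0]
ft_force: [-0.6, 0.0, -0.0]
grip_width: 0.0202
grip_force: 0.0
t 3.4 pos [0.5249 0.2239 0.0216] yaw -172.8 tilt -1.000 | tool shift cm [-0.   -0.04 -0.04] twist 0.0 | shift after twist [-0.   -0.04 -0.04]
F [-0.6  0.  -0. ] w 0.0202 gf 0.0 q6 -1.49
```

```bash
python3 -m pendant '[{"jaw":0,"linear":[0,0,0],"twist":0},{"jaw":0,"linear":[0,0,0],"twist":0},{"jaw":0,"linear":[0,0,0],"twist":0},{"jaw":0,"linear":[0,0,0],"twist":0},{"jaw":0,"linear":[0,0,-0.5],"twist":0},{"jaw":0,"linear":[0,0,-1],"twist":0},{"jaw":0,"linear":[0,0,-2],"twist":0},{"jaw":0,"linear":[0,0,-3],"twist":0},{"jaw":0,"linear":[0,0,-3],"twist":0},{"jaw":0,"linear":[0,0,-3],"twist":0},{"jaw":0,"linear":[0,0,-3],"twist":0},{"jaw":0,"linear":[0,0,-2],"twist":0}]' 40;  python3 - <<'E'
from go import *
a=np.radians(-8.85);p=np.array([.532,-.168])+np.array([np.cos(a),np.sin(a)])*-.115
print(p);go(p[0],p[1],.13,180-8.85)
E
```

```text
time: 4.4
position: [0.5257, 0.2241, 0.2005]
tool_rot: [-0.063, 0.998, 0.0, 0.002]
ft_force: [-0.1, 0.3, 0.6]
grip_width: 0.0135
grip_force: 40.0
[ 0.41836913 -0.15030746]
t 4.4 pos [0.5257 0.2241 0.2005] yaw -172.8 tilt -1.000 | tool shift cm [ 15.39 -35.8    6.97] twist 16.1 | shift after twist [  4.88 -38.66   6.97]
F [-0.1  0.3  0.6] w 0.0135 gf 40.0 q6 -1.49
```

```bash
python3 -m pendant '[{"jaw":0,"linear":[0,0,0],"twist":4},{"jaw":0,"linear":[0,0,0],"twist":4},{"jaw":0,"linear":[0,0,0],"twist":4},{"jaw":0,"linear":[0,0,0],"twist":4}]' && python3 -m pendant '[{"jaw":0,"linear":[0.4,-3.2,0],"twist":0},{"jaw":0,"linear":[0.4,-3.2,0],"twist":0},{"jaw":0,"linear":[0.4,-3.2,0],"twist":0},{"jaw":0,"linear":[0.4,-3.2,0],"twist":0},{"jaw":0,"linear":[0.4,-3.2,0],"twist":0},{"jaw":0,"linear":[0.4,-3.2,0],"twist":0},{"jaw":0,"linear":[0.4,-3.2,0],"twist":0},{"jaw":0,"linear":[0.4,-3.2,0],"twist":0},{"jaw":0,"linear":[0.4,-3.2,0],"twist":0},{"jaw":0,"linear":[0.4,-3.2,0],"twist":0},{"jaw":0,"linear":[0.4,-3.2,0],"twist":0},{"jaw":0,"linear":[0.4,-3.2,0],"twist":0}]' && python3 -m pendant '[{"jaw":0,"linear":[0,0,2],"twist":0},{"jaw":0,"linear":[0,0,2],"twist":0},{"jaw":0,"linear":[0,0,2],"twist":0},{"jaw":0,"linear":[0,0,2],"twist":0},{"jaw":0,"linear":[0,0,1.5],"twist":0},{"jaw":0,"linear":[0,0,0],"twist":0},{"jaw":0,"linear":[0,0,0],"twist":0},{"jaw":0,"linear":[0,0,0],"twist":0}]'
python3 - <<'E'
from go import *
a=np.radians(-8.85);p=np.array([.532,-.168])+np.array([np.cos(a),np.sin(a)])*-.115
go(p[0],p[1],.0915,180-8.85)
t=get('top')['color'][80:190,270:385];s=get('scene')['color'][150:260,160:275]
z=lambda i:cv2.convertScaleAbs(cv2.resize(i,None,fx=3.45,fy=3.45,interpolation=cv2.INTER_CUBIC),alpha=1.4)
cv2.imwrite('pics/p1.png',np.hstack([z(t),z(s)]))
E
```

```text
time: 4.73
position: [0.5247, 0.2238, 0.1978]
tool_rot: [0.078, 0.997, 0.0, 0.001]
ft_force: [-0.7, 0.0, -0.4]
grip_width: 0.0136
grip_force: 40.0
time: 5.73
position: [0.418, -0.1496, 0.1974]
tool_rot: [0.077, 0.997, -0.0, 0.0]
ft_force: [0.2, -0.7, 0.0]
grip_width: 0.0134
grip_force: 40.0
time: 6.4
position: [0.4193, -0.1485, 0.1025]
tool_rot: [0.077, 0.997, -0.0, 0.001]
ft_force: [0.4, 0.9, -0.9]
grip_width: 0.0141
grip_force: 40.0
t 6.4 pos [ 0.4193 -0.1485  0.1025] yaw 171.2 tilt -1.000 | tool shift cm [ 0.07 -0.19  1.1 ] twist 0.1 | shift after twist [ 0.07 -0.19  1.1 ]
F [ 0.4  0.9 -0.9] w 0.0141 gf 40.0 q6 -2.01
```

View pics/p1.png

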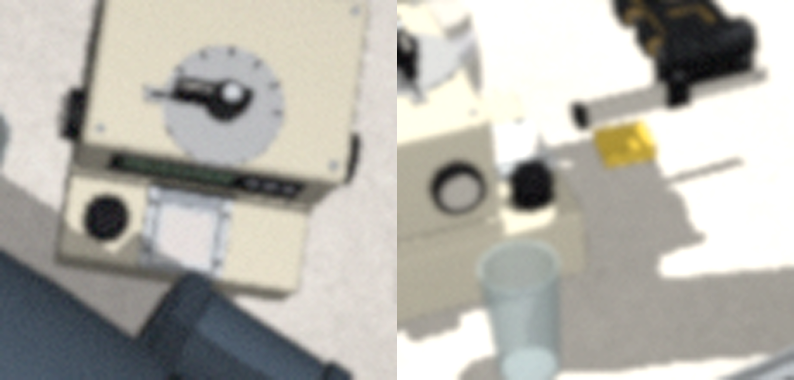

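Left: meter with the tile at (190,230); right: stick level in the jaws, rubber end at (580,115), pointing at the channel. Lower it and advance slowly.

```bash
python3 -m pendant '[{"jaw":0,"linear":[0,-0.15,0.6],"twist":0},{"jaw":0,"linear":[0,0,0.5],"twist":0},{"jaw":0,"linear":[0,0,0],"twist":0},{"jaw":0,"linear":[0,0,0],"twist":0}]' && python3 -m pendant '[{"jaw":0,"linear":[-0.4,0,0],"twist":0},{"jaw":0,"linear":[-0.4,0,0],"twist":0},{"jaw":0,"linear":[-0.4,0,0],"twist":0},{"jaw":0,"linear":[-0.4,0,0],"twist":0},{"jaw":0,"linear":[-0.4,0,0],"twist":0},{"jaw":0,"linear":[-0.4,0,0],"twist":0},{"jaw":0,"linear":[-0.4,0,0],"twist":0},{"jaw":0,"linear":[-0.4,0,0],"twist":0},{"jaw":0,"linear":[-0.4,0,0],"twist":0},{"jaw":0,"linear":[-0.4,0,0],"twist":0},{"jaw":0,"linear":[-0.4,0,0],"twist":0},{"jaw":0,"linear":[-0.4,0,0],"twist":0}]'
python3 - <<'E'
from go import *
a=np.radians(-8.85);p=np.array([.532,-.168])+np.array([np.cos(a),np.sin(a)])*-.035
go(p[0],p[1],.0915,180-8.85)
E
```

```text
time: 6.83
position: [0.4183, -0.1496, 0.0903]
tool_rot: [0.077, 0.997, 0.0, -0.0]
ft_force: [-0.8, 0.3, -0.7]
grip_width: 0.0137
grip_force: 40.0
time: 7.83
position: [0.4661, -0.157, 0.0905]
tool_rot: [0.077, 0.997, 0.0, -0.0]
ft_force: [-0.8, 0.4, 0.2]
grip_width: 0.0135
grip_force: 40.0
t 7.8 pos [ 0.4661 -0.157   0.0905] yaw 171.2 tilt -1.000 | tool shift cm [-3.18 -0.08 -0.1 ] twist 0.1 | shift after twist [-3.18 -0.07 -0.1 ]
F [-0.8  0.4  0.2] w 0.0135 gf 40.0 q6 -1.97
```

```bash
python3 -m pendant '[{"jaw":0,"linear":[-0.3,0,0],"twist":0},{"jaw":0,"linear":[-0.3,0,0],"twist":0},{"jaw":0,"linear":[-0.3,0,0],"twist":0},{"jaw":0,"linear":[-0.3,0,0],"twist":0},{"jaw":0,"linear":[-0.3,0,0],"twist":0},{"jaw":0,"linear":[-0.3,0,0],"twist":0},{"jaw":0,"linear":[-0.3,0,0],"twist":0},{"jaw":0,"linear":[-0.2,0,0],"twist":0},{"jaw":0,"linear":[-0.2,0,0],"twist":0},{"jaw":0,"linear":[0,0,0],"twist":0}]'
python3 -m pendant '[{"jaw":0,"linear":[-0.1,0,0],"twist":0},{"jaw":0,"linear":[-0.1,0,0],"twist":0},{"jaw":0,"linear":[0,0,0],"twist":0}]'
python3 - <<'E'
from go import *
a=np.radians(-8.85);p=np.array([.532,-.168])+np.array([np.cos(a),np.sin(a)])*-.035
go(p[0],p[1],.0915,180-8.85)
t=get('top')['color'][80:190,270:385];s=get('scene')['color'][150:260,160:275]
z=lambda i:cv2.convertScaleAbs(cv2.resize(i,None,fx=3.45,fy=3.45,interpolation=cv2.INTER_CUBIC),alpha=1.4)
cv2.imwrite('pics/p2.png',np.hstack([z(t),z(s)]))
E
```

```text
time: 8.67
position: [0.4914, -0.1612, 0.0906]
tool_rot: [0.077, 0.997, -0.0, 0.001]
ft_force: [0.6, -0.7, -0.5]
grip_width: 0.0139
grip_force: 40.0
time: 8.92
position: [0.4927, -0.1612, 0.0906]
tool_rot: [0.077, 0.997, 0.0, -0.0]
ft_force: [-0.6, 0.2, -0.7]
grip_width: 0.014
grip_force: 40.0
t 8.9 pos [ 0.4927 -0.1612  0.0906] yaw 171.2 tilt -1.000 | tool shift cm [-0.49 -0.07 -0.09] twist 0.1 | shift after twist [-0.49 -0.07 -0.09]
F [-0.6  0.2 -0.7] w 0.0140 gf 40.0 q6 -1.95
```

View pics/p2.png

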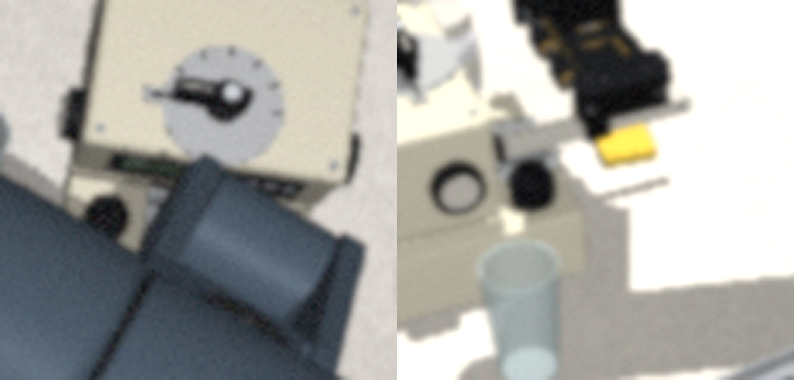

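The rubber end (505,145) is just in front of the head and the tile is largely in. Creep on until the force rises.

```bash
python3 -m pendant '[{"jaw":0,"linear":[-0.1,0,0],"twist":0},{"jaw":0,"linear":[-0.1,0,0],"twist":0},{"jaw":0,"linear":[0,0,0],"twist":0}]' | sed -n 2,4p
python3 -m pendant '[{"jaw":0,"linear":[-0.1,0,0],"twist":0},{"jaw":0,"linear":[0,0,0],"twist":0}]'| sed -n 2,4p
python3 -m pendant '[{"jaw":0,"linear":[-0.1,0,0],"twist":0},{"jaw":0,"linear":[0,0,0],"twist":0}]'| sed -n 2,4p
```

```text
position: [0.4949, -0.1616, 0.0906]
tool_rot: [0.077, 0.997, -0.0, 0.0]
ft_force: [-0.5, 1.3, -1.0]
position: [0.4958, -0.1617, 0.0905]
tool_rot: [0.077, 0.997, -0.0, 0.0]
ft_force: [-1.7, 0.1, -0.4]
position: [0.4968, -0.1619, 0.0905]
tool_rot: [0.077, 0.997, -0.0, 0.0]
ft_force: [-1.4, 0.6, -0.5]
```

```bash
python3 -m pendant '[{"jaw":0,"linear":[-0.1,0,0],"twist":0},{"jaw":0,"linear":[0,0,0],"twist":0}]' | sed -n '2p;4p'
python3 -m pendant '[{"jaw":0,"linear":[-0.1,0,0],"twist":0},{"jaw":0,"linear":[0,0,0],"twist":0}]'| sed -n '2p;4p'
python3 -m pendant '[{"jaw":0,"linear":[-0.1,0,0],"twist":0},{"jaw":0,"linear":[0,0,0],"twist":0}]'| sed -n '2p;4p'
```

```text
position: [0.4979, -0.162, 0.0906]
ft_force: [-0.2, -0.2, 0.4]
position: [0.4988, -0.1622, 0.0906]
ft_force: [-0.8, 0.4, 0.3]
position: [0.499, -0.162, 0.0904]
ft_force: [-2.3, 0.8, -0.4]
```

```bash
python3 -m pendant '[{"jaw":0,"linear":[-0.05,0,0],"twist":0},{"jaw":0,"linear":[0,0,0],"twist":0}]' | sed -n '2p;4p'
python3 -m pendant '[{"jaw":0,"linear":[-0.05,0,0],"twist":0},{"jaw":0,"linear":[0,0,0],"twist":0}]'| sed -n '2p;4p'
```

```text
position: [0.499, -0.1619, 0.0904]
ft_force: [-4.1, -0.2, 1.0]
position: [0.4991, -0.1617, 0.0903]
ft_force: [-5.6, 0.5, 1.8]
```

The reading stays at 0.499 while force climbs: stop reached, where expected (tip about 10 mm short of the head). Back out, lift, and check.

```bash
python3 -m pendant '[{"jaw":0,"linear":[-0.05,0,0],"twist":0},{"jaw":0,"linear":[0,0,0],"twist":0},{"jaw":0,"linear":[0.2,0,0],"twist":0},{"jaw":0,"linear":[0.5,0,0],"twist":0},{"jaw":0,"linear":[1,0,0],"twist":0},{"jaw":0,"linear":[2,0,0],"twist":0},{"jaw":0,"linear":[2,0,0],"twist":0},{"jaw":0,"linear":[2,0,0],"twist":0},{"jaw":0,"linear":[1,0,0],"twist":0}]' | sed -n '2p;4p'
python3 -m pendant '[{"jaw":0,"linear":[0,0,-2],"twist":0},{"jaw":0,"linear":[0,0,-3],"twist":0},{"jaw":0,"linear":[0,0,-3],"twist":0},{"jaw":0,"linear":[0,0,-3],"twist":0},{"jaw":0,"linear":[0,0,-1],"twist":0},{"jaw":0,"linear":[0,0,0],"twist":-4},{"jaw":0,"linear":[0,0,0],"twist":-4},{"jaw":0,"linear":[0,0,0],"twist":-4},{"jaw":0,"linear":[0,0,0],"twist":-4}]'| sed -n '2p;4p'
python3 go.py .525 .2235 .2 187.2
```

```text
position: [0.4125, -0.1481, 0.0906]
ft_force: [-0.6, 0.5, -1.0]
position: [0.4157, -0.1496, 0.211]
ft_force: [-0.6, 0.4, -1.3]
t 11.9 pos [ 0.4157 -0.1496  0.211 ] yaw -172.6 tilt -1.000 | tool shift cm [-15.64  35.59   1.08] twist 0.2 | shift after twist [-15.52  35.65   1.08]
F [-0.6  0.4 -1.3] w 0.0142 gf 40.0 q6 -2.30
```

```bash
python3 -m pendant '[{"jaw":0,"linear":[-1.3,2.97,0],"twist":0},{"jaw":0,"linear":[-1.3,2.97,0],"twist":0},{"jaw":0,"linear":[-1.3,2.97,0],"twist":0},{"jaw":0,"linear":[-1.3,2.97,0],"twist":0},{"jaw":0,"linear":[-1.3,2.97,0],"twist":0},{"jaw":0,"linear":[-1.3,2.97,0],"twist":0},{"jaw":0,"linear":[-1.3,2.97,0],"twist":0},{"jaw":0,"linear":[-1.3,2.97,0],"twist":0},{"jaw":0,"linear":[-1.3,2.97,0],"twist":0},{"jaw":0,"linear":[-1.3,2.97,0],"twist":0},{"jaw":0,"linear":[-1.3,2.97,0],"twist":0},{"jaw":0,"linear":[-1.3,2.97,0],"twist":0}]' | sed -n '2p;4p'
python3 -m pendant '[{"jaw":0,"linear":[0,0,3],"twist":0},{"jaw":0,"linear":[0,0,3],"twist":0},{"jaw":0,"linear":[0,0,3],"twist":0},{"jaw":0,"linear":[0,0,3],"twist":0},{"jaw":0,"linear":[0,0,2],"twist":0},{"jaw":0,"linear":[0,0,2],"twist":0},{"jaw":0,"linear":[0,0,0],"twist":0},{"jaw":0,"linear":[0,0,0],"twist":0},{"jaw":0,"linear":[0,0,0],"twist":0}]'| sed -n '2p;4p'
python3 go.py .525 .2235 .022 187.2
python3 - <<'E'
from h import *
t=get('top')['color'][80:190,270:385];s=get('scene')['color'][220:350,190:360]
z=lambda i,k:cv2.convertScaleAbs(cv2.resize(i,None,fx=k,fy=k,interpolation=cv2.INTER_CUBIC),alpha=1.4)
t=z(t,3.45);s=z(s,2.3);b=np.zeros((t.shape[0],s.shape[1],3),np.uint8);b[:s.shape[0]]=s
cv2.imwrite('pics/p3.png',np.hstack([t,b]))
E
```

```text
position: [0.5258, 0.2257, 0.2107]
ft_force: [0.7, -1.2, -0.8]
position: [0.5261, 0.2241, 0.0514]
ft_force: [0.4, -0.1, -0.1]
t 13.7 pos [0.5261 0.2241 0.0514] yaw -172.8 tilt -1.000 | tool shift cm [ 0.13 -0.05  2.94] twist 0.0 | shift after twist [ 0.13 -0.05  2.94]
F [ 0.4 -0.1 -0.1] w 0.0137 gf 40.0 q6 -1.49
```

View pics/p3.png

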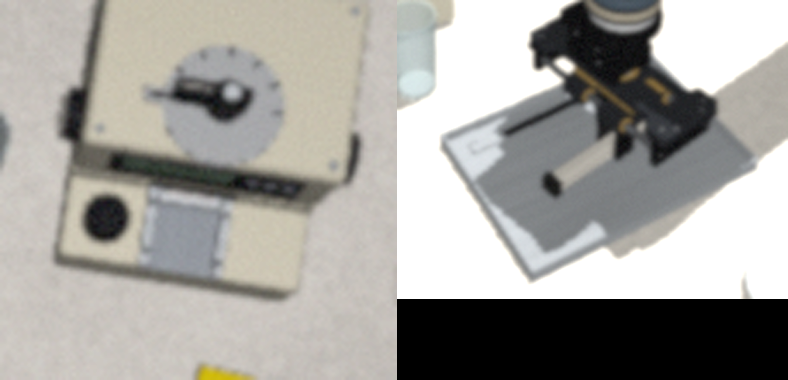

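The tile is in: the grey channel floor is bare and only a narrow white strip shows at (187,195). The stick is level over the tray. Lay it down, release, rise.

```bash
python3 -m pendant '[{"jaw":0,"linear":[0,0,1.5],"twist":0},{"jaw":0,"linear":[0,0,1],"twist":0},{"jaw":0,"linear":[0,0,0.35],"twist":0},{"jaw":0,"linear":[0,0,0],"twist":0},{"jaw":0,"linear":[0,0,0],"twist":0}]' 
python3 -m pendant '[{"jaw":0.6,"linear":[0,0,0],"twist":0},{"jaw":0.6,"linear":[0,0,0],"twist":0},{"jaw":0.6,"linear":[0,0,0],"twist":0},{"jaw":0.6,"linear":[0,0,0],"twist":0},{"jaw":0.6,"linear":[0,0,0],"twist":0},{"jaw":0.6,"linear":[0,0,0],"twist":0}]'
python3 go.py .6407 -.1851 .222 81.15
```

```text
time: 14.2
position: [0.5253, 0.224, 0.0223]
tool_rot: [-0.063, 0.998, 0.0, 0.0]
ft_force: [-0.4, -0.8, -0.4]
grip_width: 0.0137
grip_force: 40.0
time: 14.7
position: [0.5252, 0.224, 0.0221]
tool_rot: [-0.063, 0.998, 0.0, 0.0]
ft_force: [-0.5, 0.1, -0.3]
grip_width: 0.0456
grip_force: 0.0
t 14.7 pos [0.5252 0.224  0.0221] yaw -172.8 tilt -1.000 | tool shift cm [ -6.33 -42.03 -19.99] twist 106.1 | shift after twist [-38.64  17.71 -19.99]
F [-0.5  0.1 -0.3] w 0.0456 gf 0.0 q6 -1.49
```

```bash
python3 -m pendant '[{"jaw":0.6,"linear":[0,0,-1],"twist":0},{"jaw":0.6,"linear":[0,0,-2.5],"twist":0},{"jaw":0.6,"linear":[0,0,-3.5],"twist":0},{"jaw":0.6,"linear":[0,0,-3.5],"twist":0},{"jaw":0.6,"linear":[0,0,-3.5],"twist":0},{"jaw":0.6,"linear":[0,0,-4],"twist":7.1},{"jaw":0.6,"linear":[0,0,-4],"twist":7.1},{"jaw":0.6,"linear":[0,0,-3.8],"twist":7.1},{"jaw":0.6,"linear":[0,0,0],"twist":7.1},{"jaw":0.6,"linear":[0,0,0],"twist":7.1},{"jaw":0.6,"linear":[0,0,0],"twist":7.1},{"jaw":0.6,"linear":[0,0,0],"twist":7.1}]' | sed -n '2p;4p'
python3 -m pendant '[{"jaw":0.6,"linear":[0,0,0],"twist":7},{"jaw":0.6,"linear":[0,0,0],"twist":7},{"jaw":0.6,"linear":[0,0,0],"twist":7},{"jaw":0.6,"linear":[0,0,0],"twist":7},{"jaw":0.6,"linear":[0,0,0],"twist":7},{"jaw":0.6,"linear":[0,0,0],"twist":7},{"jaw":0.6,"linear":[0,0,0],"twist":7},{"jaw":0.6,"linear":[0,0,0],"twist":7},{"jaw":0.6,"linear":[0,0,0],"twist":0}]' | sed -n '2p;4p'
python3 go.py .6407 -.1851 .22 81.15
```

```text
position: [0.5247, 0.2239, 0.2813]
ft_force: [-0.0, -0.1, -0.1]
position: [0.5248, 0.2239, 0.2807]
ft_force: [-0.6, 0.1, 0.8]
t 16.4 pos [0.5248 0.2239 0.2807] yaw 81.4 tilt -1.000 | tool shift cm [-38.7   17.58   6.07] twist 0.2 | shift after twist [-38.63  17.75   6.07]
F [-0.6  0.1  0.8] w 0.0521 gf 0.0 q6 0.36
```

```bash
python3 -m pendant '[{"jaw":0.6,"linear":[-3.22,1.47,0],"twist":0},{"jaw":0.6,"linear":[-3.22,1.47,0],"twist":0},{"jaw":0.6,"linear":[-3.22,1.47,0],"twist":0},{"jaw":0.6,"linear":[-3.22,1.47,0],"twist":0},{"jaw":0.6,"linear":[-3.22,1.47,0],"twist":0},{"jaw":0.6,"linear":[-3.22,1.47,0],"twist":0},{"jaw":0.6,"linear":[-3.22,1.47,0],"twist":0},{"jaw":0.6,"linear":[-3.22,1.47,0],"twist":0},{"jaw":0.6,"linear":[-3.22,1.47,0],"twist":0},{"jaw":0.6,"linear":[-3.22,1.47,0],"twist":0},{"jaw":0.6,"linear":[-3.22,1.47,0],"twist":0},{"jaw":0.6,"linear":[-3.22,1.47,0],"twist":0}]' | sed -n '2p;4p'
python3 -m pendant '[{"jaw":0.6,"linear":[0,0,0],"twist":0},{"jaw":0.6,"linear":[0,0,0],"twist":0},{"jaw":0.6,"linear":[0,0,0],"twist":0}]' | sed -n '2p;4p'
python3 go.py .6407 -.1851 .22 81.15
python3 - <<'E'
from h import *
t=get('top')['color'][70:200,130:260];s=get('scene')['color'][120:250,100:230]
z=lambda i,k:cv2.convertScaleAbs(cv2.resize(i,None,fx=k,fy=k,interpolation=cv2.INTER_CUBIC),alpha=1.4)
cv2.imwrite('pics/p4.png',np.hstack([z(t,3),z(s,3)]))
E
```

```text
position: [0.6425, -0.1859, 0.2805]
ft_force: [1.0, 0.5, -0.3]
position: [0.6419, -0.1838, 0.2799]
ft_force: [-0.6, 0.2, 0.2]
t 17.7 pos [ 0.6419 -0.1838  0.2799] yaw 81.6 tilt -1.000 | tool shift cm [-0.15 -0.09  5.99] twist 0.4 | shift after twist [-0.16 -0.09  5.99]
F [-0.6  0.2  0.2] w 0.0519 gf 0.0 q6 -0.30
```

View pics/p4.png

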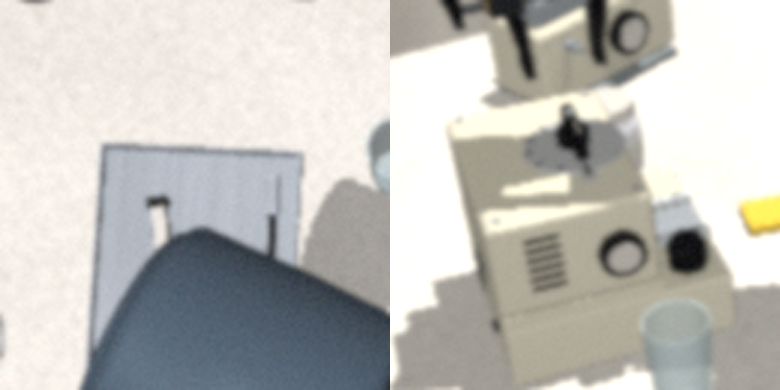

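Stick's rubber end is back in the tray at (158,203), and the open fingers stand over the selector at (568,130). Descend and close lightly.

```bash
python3 -m pendant '[{"jaw":0.6,"linear":[-0.1,-0.1,2],"twist":0},{"jaw":0.6,"linear":[0,0,2],"twist":0},{"jaw":0.6,"linear":[0,0,1],"twist":0},{"jaw":0.6,"linear":[0,0,0.9],"twist":0},{"jaw":0.6,"linear":[0,0,0],"twist":0},{"jaw":0,"linear":[0,0,0],"twist":0},{"jaw":0,"linear":[0,0,0],"twist":0},{"jaw":0,"linear":[0,0,0],"twist":0},{"jaw":0,"linear":[0,0,0],"twist":0},{"jaw":0,"linear":[0,0,0],"twist":0},{"jaw":0,"linear":[0,0,0],"twist":0},{"jaw":0,"linear":[0,0,0],"twist":0}]' 15
python3 -m pendant '[{"jaw":0,"linear":[0,0,0],"twist":0},{"jaw":0,"linear":[0,0,0],"twist":0},{"jaw":0,"linear":[0,0,0],"twist":0},{"jaw":0,"linear":[0,0,0],"twist":0}]'
python3 go.py .6407 -.1851 .22 81.15
```

```text
time: 18.8
position: [0.6416, -0.1852, 0.2213]
tool_rot: [0.758, 0.653, 0.0, 0.0]
ft_force: [4.3, -0.2, 0.4]
grip_width: 0.0136
grip_force: 3.1
time: 19.13
position: [0.6423, -0.1853, 0.2214]
tool_rot: [0.758, 0.653, 0.001, 0.001]
ft_force: [3.4, -0.1, 0.8]
grip_width: 0.0117
grip_force: 15.0
t 19.1 pos [ 0.6423 -0.1853  0.2214] yaw 81.5 tilt -1.000 | tool shift cm [-0.   -0.17  0.14] twist 0.4 | shift after twist [-0.   -0.17  0.14]
F [ 3.4 -0.1  0.8] w 0.0117 gf 15.0 q6 -0.30
```

```bash
python3 -m pendant '[{"jaw":0,"linear":[0,0.1,0],"twist":0},{"jaw":0,"linear":[0,0,0],"twist":5},{"jaw":0,"linear":[0,0,0],"twist":5},{"jaw":0,"linear":[0,0,0],"twist":5},{"jaw":0,"linear":[0,0,0],"twist":5},{"jaw":0,"linear":[0,0,0],"twist":5},{"jaw":0,"linear":[0,0,0],"twist":5}]'
python3 -m pendant '[{"jaw":0,"linear":[0,0,0],"twist":5},{"jaw":0,"linear":[0,0,0],"twist":5},{"jaw":0,"linear":[0,0,0],"twist":5},{"jaw":0,"linear":[0,0,0],"twist":5},{"jaw":0,"linear":[0,0,0],"twist":5},{"jaw":0,"linear":[0,0,0],"twist":5}]'
python3 go.py .6407 -.1851 .22 -68.7
```

```text
time: 19.72
position: [0.6431, -0.1857, 0.2214]
tool_rot: [0.902, 0.433, 0.001, 0.001]
ft_force: [3.9, -0.9, 0.3]
grip_width: 0.0118
grip_force: 15.0
time: 20.22
position: [0.6436, -0.1863, 0.2214]
tool_rot: [0.983, 0.184, 0.001, 0.001]
ft_force: [4.4, -1.7, -0.1]
grip_width: 0.012
grip_force: 15.0
t 20.2 pos [ 0.6436 -0.1863  0.2214] yaw 21.3 tilt -1.000 | tool shift cm [-0.22 -0.21  0.14] twist 90.0 | shift after twist [-0.21  0.22  0.14]
F [ 4.4 -1.7 -0.1] w 0.0120 gf 15.0 q6 0.75
```

```bash
python3 -m pendant '[{"jaw":0,"linear":[0,0,0],"twist":5},{"jaw":0,"linear":[0,0,0],"twist":5},{"jaw":0,"linear":[0,0,0],"twist":5},{"jaw":0,"linear":[0,0,0],"twist":5},{"jaw":0,"linear":[0,0,0],"twist":5},{"jaw":0,"linear":[0,0,0],"twist":5},{"jaw":0,"linear":[0,0,0],"twist":5},{"jaw":0,"linear":[0,0,0],"twist":5},{"jaw":0,"linear":[0,0,0],"twist":5}]'
python3 -m pendant '[{"jaw":0,"linear":[0,0,0],"twist":5},{"jaw":0,"linear":[0,0,0],"twist":5},{"jaw":0,"linear":[0,0,0],"twist":5},{"jaw":0,"linear":[0,0,0],"twist":5},{"jaw":0,"linear":[0,0,0],"twist":5},{"jaw":0,"linear":[0,0,0],"twist":5},{"jaw":0,"linear":[0,0,0],"twist":5},{"jaw":0,"linear":[0,0,0],"twist":5},{"jaw":0,"linear":[0,0,0],"twist":5},{"jaw":0,"linear":[0,0,0],"twist":0},{"jaw":0,"linear":[0,0,0],"twist":0}]'
python3 go.py .6407 -.1851 .22 -68.7; python3 -c "
from h import *;print(robot.get_obs()['moment'])"
```

```text
time: 20.97
position: [0.6436, -0.1873, 0.2214]
tool_rot: [0.979, -0.205, 0.002, 0.002]
ft_force: [3.4, -3.7, -0.8]
grip_width: 0.0123
grip_force: 15.0
time: 21.88
position: [0.6428, -0.1881, 0.2214]
tool_rot: [0.826, -0.563, 0.002, 0.002]
ft_force: [2.3, -5.4, -0.6]
grip_width: 0.0119
grip_force: 15.0
t 21.9 pos [ 0.6428 -0.1881  0.2214] yaw -68.5 tilt -1.000 | tool shift cm [-0.36  0.08  0.14] twist 0.2 | shift after twist [-0.36  0.08  0.14]
F [ 2.3 -5.4 -0.6] w 0.0119 gf 15.0 q6 2.32
[-0.87596278 -0.22166488 -0.05874667]
```

Turned with near-zero moment about the axis. Open, rise, retreat, and check.

```bash
python3 -m pendant '[{"jaw":0.6,"linear":[0,0,0],"twist":0},{"jaw":0.6,"linear":[0,0,0],"twist":0},{"jaw":0.6,"linear":[0,0,0],"twist":0},{"jaw":0.6,"linear":[0,0,0],"twist":0},{"jaw":0.6,"linear":[0,0,0],"twist":0},{"jaw":0.6,"linear":[0,0,-1],"twist":0},{"jaw":0.6,"linear":[0,0,-2],"twist":0},{"jaw":0.6,"linear":[0,0,-4],"twist":0},{"jaw":0.6,"linear":[0,0,-4],"twist":0}]' | sed -n '2p;4p'
python3 go.py .42 -.45 .33 -68.7
```

```text
position: [0.6414, -0.1846, 0.3312]
ft_force: [0.5, -0.0, 0.1]
t 22.6 pos [ 0.6414 -0.1846  0.3312] yaw -68.5 tilt -1.000 | tool shift cm [16.57 30.33  0.16] twist 0.2 | shift after twist [16.68 30.27  0.16]
F [ 0.5 -0.   0.1] w 0.0512 gf 0.0 q6 2.32
```

```bash
python3 go.py .42 -.06 .33 -48.5
python3 -m pendant '[{"jaw":0.6,"linear":[0,0,0],"twist":-5},{"jaw":0.6,"linear":[0,0,0],"twist":-5},{"jaw":0.6,"linear":[0,0,0],"twist":-5},{"jaw":0.6,"linear":[0,0,0],"twist":-5},{"jaw":0.6,"linear":[-3,-1.05,0],"twist":0},{"jaw":0.6,"linear":[-3,-1.05,0],"twist":0},{"jaw":0.6,"linear":[-3,-1.05,0],"twist":0},{"jaw":0.6,"linear":[-3,-1.05,0],"twist":0},{"jaw":0.6,"linear":[-3,-1.05,0],"twist":0},{"jaw":0.6,"linear":[-3,-1.05,0],"twist":0}]' | sed -n '2p;4p'
python3 go.py .42 -.06 .33 -48.5
```

```text
t 22.6 pos [ 0.6414 -0.1846  0.3312] yaw -68.5 tilt -1.000 | tool shift cm [-19.71  16.02   0.23] twist -20.0 | shift after twist [-24.     8.32   0.23]
F [ 0.5 -0.   0.1] w 0.0512 gf 0.0 q6 2.32
position: [0.5695, -0.0073, 0.332]
ft_force: [-0.0, 0.6, -0.3]
t 23.5 pos [ 0.5695 -0.0073  0.332 ] yaw -48.5 tilt -1.000 | tool shift cm [-5.96 14.69  0.19] twist 0.0 | shift after twist [-5.96 14.69  0.19]
F [-0.   0.6 -0.3] w 0.0522 gf 0.0 q6 2.21
```

```bash
python3 -m pendant '[{"jaw":0.6,"linear":[-1.2,3,0],"twist":0},{"jaw":0.6,"linear":[-1.2,3,0],"twist":0},{"jaw":0.6,"linear":[-1.2,3,0],"twist":0},{"jaw":0.6,"linear":[-1.2,3,0],"twist":0},{"jaw":0.6,"linear":[-1.2,2.7,0],"twist":0},{"jaw":0.6,"linear":[0,0,0],"twist":0},{"jaw":0.6,"linear":[0,0,0],"twist":0}]' | sed -n '2p;4p'
python3 - <<'E'
from h import *
t=get('top')['color'][60:215,150:390]
cv2.imwrite('pics/p5.png',cv2.convertScaleAbs(cv2.resize(t,None,fx=3.3,fy=3.3,interpolation=cv2.INTER_CUBIC),alpha=1.4))
E
```

```text
position: [0.4196, -0.0613, 0.3321]
ft_force: [0.5, -0.3, 0.4]
```

View pics/p5.png

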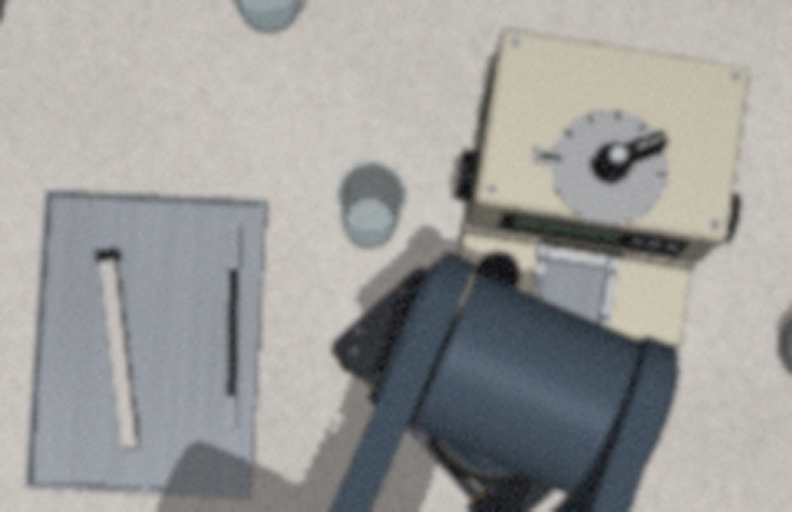

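The stick lies flat in the tray ((108,255) to (128,445)). The pointer, (618,155) to (663,138), is at about 150° from the long line, which is filter five. The tile is in the port.

```bash
python3 -c "
from rig import robot
print(robot.hand_in())"
```

```text
the job is handed in; nothing more can be done
None
```

The job is handed in, with no pass or fail verdict returned: by force and camera checks the tile is home against the stop, the selector is at filter five, and the stick is back flat in the tray; in the last picture the arm is clear and the bystanders in view look undisturbed.

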